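Clear the carousel ledge, turn the dropper bottle to the front and hold it there

TASK

Pick up the two old bottle corks from the front ledge of the carousel and drop them into the plastic mesh basket. Then turn the carousel by its knob until the small dropper bottle (the slim one with the pointed tip) stands right at the front, in line with the ledge's pointer, and finish while still gripping the knob to hold the turntable still. Leave all bottles and jars standing in their wells, and do not disturb the white cup and the steel cup.

Things in the scene. Friction and masses are not known exactly. Their poses are not given: they have to be found in the camera images.
- base: fixed wooden foot of the carousel; origin on the table under the turning axis. A flat ledge 160 mm wide, its top 12 mm above the table, sticks out along the base's own -x (roughly toward the robot) from the disc's edge to 225 mm from the axis; a 6 mm high pointer stud stands on it 128 mm from the axis
- ledge (a point): centre of the ledge's top, 175 mm from the axis along the base's -x; the corks stand about here, on either side of it
- front (a point): the front place: 80 mm from the axis along the base's -x (in line with the ledge's pointer), 77 mm above the table, which is where the dropper bottle's centre must come
- turntable (a joint): angle of the turntable, reads 0 at the start, grows counter-clockwise seen from above; turns endlessly either way with light friction (about 0.06 N m) and stays where it is left. The wooden disc is 230 mm across, its top 26 mm above the table; five round wells (52 mm inside, collars 24 mm high) lie 80 mm from the axis, 72 degrees apart, one of them empty
- knob: round steel knob on the turntable's central post, 40 mm diameter and 28 mm tall; origin at its centre, on the turning axis, 164 mm above the table. It is fixed to the turntable and turns with it; the jars' tops stay below it (132 mm above the table)
- dropper_mid (a point): slim dropper bottle with a pointed tip, 34 mm diameter and 102 mm tall, its foot in a round rubber boot (49 mm diameter, 20 mm tall), standing upright in one of the wells; this point is its centre, half-way up. It rides along with the turntable, held by its boot
- jar_a_mid (a point): closed round spice jar with a wide screw cap, standing upright in a well of the carousel, 46 mm diameter and 106 mm tall, its foot in a round rubber boot (49 mm diameter, 20 mm tall); this point is its centre, half-way up
- jar_b_mid (a point): closed round spice jar with a wide screw cap, standing upright in a well of the carousel, 44 mm diameter and 105 mm tall, its foot in a round rubber boot (49 mm diameter, 20 mm tall); this point is its centre, half-way up
- jar_c_mid (a point): closed round spice jar with a wide screw cap, standing upright in a well of the carousel, 46 mm diameter and 106 mm tall, its foot in a round rubber boot (49 mm diameter, 20 mm tall); this point is its centre, half-way up
- cork_tall_mid (a point): slim bottle cork standing upright on the ledge, 24 mm diameter and 42 mm tall; this point is its centre, half-way up
- cork_broad_mid (a point): broad bottle cork standing upright on the ledge, 30 mm diameter and 32 mm tall; this point is its centre, half-way up
- basket: fixed open plastic mesh basket, 294 mm (its x) by 155 mm (its y) at the rim, 104 mm wide inside across y, 83 mm tall, left of the carousel; origin at the centre of its underside
- cup: small white cup, 75x92x47 mm, a bystander to the right of the ledge, just in front of a big fixed cardboard box (top 220 mm above the table, covering about x 0.48 to 0.8, y -0.27 to -0.62) that the arm must clear; origin at the centre of its underside
- dosing_cup: small straight steel cup, 58 mm diameter and 50 mm tall, a bystander; origin at the centre of its underside
There are look-alikes about, which are no part of the job. Leave any purple look-alike of the part that bears cork_tall_mid alone. What is shaped like the part that bears cork_broad_mid but pink or purple is not meant.

How it is judged:
On the way, in this order (a step that is already met when the one before it is completed fails the run):
1. both corks lie in the basket (x of cork_tall_mid in the frame of basket between -0.14 and 0.14 m and y of cork_tall_mid in the frame of basket between -0.075 and 0.075 m and z of each of cork_tall_mid, cork_broad_mid in the frame of basket below 0.06 m and x of cork_broad_mid in the frame of basket between -0.14 and 0.14 m and y of cork_broad_mid in the frame of basket between -0.075 and 0.075 m), for 0.2 s.
2. the dropper bottle has been turned to the front, the knob in the fingers (horizontal distance between dropper_mid and front below 0.012 m and contact force between the fingers and knob above 2 N), for 0.2 s.
At the end, for the whole second after the job is handed in: Both corks lie in the basket (below 60 mm); the dropper bottle is within 12 mm, horizontally, of the front place; the fingers press on the knob with over 2 N; the turntable is at rest (under 0.05 rad/s); all bottles and jars stand upright (within 0.2 rad) in their wells (all of step 1 and all of step 2 and velocity of joint turntable between -0.05 and 0.05 rad/s and angle between each of dropper_mid, jar_a_mid, jar_b_mid, jar_c_mid's own z axis and vertical below 0.2 rad and height (world z) of each of dropper_mid, jar_a_mid, jar_b_mid, jar_c_mid below 0.092 m); the arm keeps its last pose, push and grip.
It fails at once if a bottle or jar is lifted out of its well or tipped (angle between any of dropper_mid, jar_a_mid, jar_b_mid, jar_c_mid's own z axis and vertical above 0.4 rad or height (world z) of any of dropper_mid, jar_a_mid, jar_b_mid, jar_c_mid above 0.097 m).
It fails at once if the white cup or the steel cup is moved by more than 30 mm (distance of any of cup, dosing_cup from where it was at the start of the episode above 0.03 m).
It also fails if it takes over 61 s, if anything falls off the work surface, if the arm or the gripper's body presses on something with over 40 N, if the wrist force passes 120 N, or if a joint passes its speed limit or range.

ROBOT

A 6-joint arm with a two-finger parallel gripper is mounted at the origin on a cart in front of the work surface, level with it; the furniture and walls round the work are solid. World frame = base frame: x ahead of the robot, y to its left, z up, the work surface at z = 0. Lengths are in m, angles in rad, forces in N, time in s.
With the tool pointing down it reaches from about 0.25 to 0.775 m from the base axis. Payload 4 kg.
Tool frame: the origin (TCP) lies midway between the tips of the shut fingers; the grasp point (between the pads) lies 19 mm behind it; z points along the fingers, y is the direction in which the jaws open and shut (so a half turn about z gives the same grasp; the last joint's range is limited). The gripper opens to 94 mm and grips with 3 to 60 N. Pads are 16 mm wide; open, the fingers measure 119 mm over their backs; the gripper's body (75 mm by 177 mm) begins 78 mm behind the grasp point.
Start: joints at [1.166, 0.087, 1.371, -0, 1.684, -0.103], TCP at [0.163, 0.525, 0.206] pointing down, gripper open.
Joint ranges: [-3.1, 3.1], [-0.76, 2.03], [0.27, 2.55], [-1.08, 4.22], [0.17, 2.65], [-2.57, 2.57]. Speed limits (rad/s): [2.79, 2.79, 3.14, 3.14, 3.14, 3.14].

INTERFACE

Orientations are given as [roll, pitch, yaw] about the fixed x, y, z axes, in that order (R = Rz(yaw) Ry(pitch) Rx(roll)).
In Python, from bench import robot, cams gives the robot as it stands.
- The arm moves only by the tool step_arm, never from a script. Its argument "plan" is a list that holds one entry, the list of rows, each a list of 5 numbers: the shift along the world's x, y, z in mm, then the turn about the world's z in rad, then the opening in per cent of the stroke, from 0 (shut) to 100 (fully open). In form: [[[tx, ty, tz, turn, fingers], ...]]. A call has 1 to 8 rows; each row is the pose to reach, as a shift and turn from the pose commanded when the call began; what a row does not reach only later rows make up. A row lasts 1/12 s, in which the tool goes at most 41.7 mm and 7.16 degrees, less where a joint would pass 70% of its speed; a pose out of reach is approached as far as the arm can. A call with a gripper value outside its range is refused whole. The fingers move at their own pace and stop on an object; the grip force is fixed at half the most. Time passes only in rows, so rows that repeat a pose let the fingers close. It gives the time, the measured TCP pose, the force and the opening at its end, in the units of the state.
- robot.get_obs(): the state, without advancing time (a new reading comes with each control period).
- cams.snapshot(name): name is "scene" or "side" or "wrist"; returns a dict with "frame" (384x512x3 uint8, red, green, blue), "camera_matrix" (3x3 intrinsics, pixels), "origin" and "attitude" of the camera in the world; the wrist camera has in their place "T_tool_cam" (4x4, takes a point from camera to tool coordinates, whose origin is the TCP and whose axes are the flange's). Camera axes: x right, y down, z forward; pixel columns grow to the right and rows downward; lengths in m; the calibration is good to about 2 mm. The wrist camera is an equidistant fisheye: a pixel r from the principal point sees the ray r / f radians off the axis. A picture is of the moment at which its call begins: read the wrist's pose just before it. There is no depth.
- robot.close_job(): hands the job in, once; it reports no verdict.
The state is a dict: "time": time; "joint_positions": joint angles; "qvel": joint speeds; "joint_torque": joint torques, N m; "tool_pos": TCP position; "ee_rot": TCP orientation; "wrist_force": force on the tool from outside, world axes, zero at the start; "wrist_torque": the same for the moment, N m; "width": finger opening in m.
Only numpy, scipy, OpenCV 4.12 (cv2) and the standard library are available. Lean on these libraries where they do the work, as an engineer would, in place of code of your own. Each camera call takes 0.05 s, during which the arm holds its last target. There are 200 camera calls.

## Working session

There is one attempt and no reset: what is moved stays moved. The work goes in short steps, Python scripts to look and compute and a tool call to move; the robot and the scene stay as the last step left them, time stands still between calls to the robot, and variables do not carry over. Pictures are saved under pics/ and viewed, about 8 in all and at most 12, crops included, and the job is handed in when it is done.

Besides the shell and the picture viewer there is one more tool, called as name([rows], argument=value, ...), one row to a line, values as JSON. step_arm: Moves the arm, as the interface text tells. Its arguments: {"type":"object","properties":{"plan":{"type":"array"}},"required":["plan"]}

```bash
mkdir -p pics
cat > h.py <<'E'
import numpy as np, cv2
from bench import robot, cams
def snap(n,name):
    s=cams.snapshot(n); np.savez('pics/'+name+'.npz',**s); cv2.imwrite('pics/'+name+'.png',s['frame'][:,:,::-1]); return s
E
python3 - <<'E'
from h import *
print(robot.get_obs())
a=snap('scene','scene0');b=snap('side','side0')
for s in(a,b): print(s['camera_matrix'],s['origin'],s['attitude'])
cv2.imwrite('pics/two.png',np.vstack([a['frame'],b['frame']])[:,:,::-1][:, :])
E
```

```text
{'time': 0.0, 'joint_positions': array([ 1.16592723e+00,  8.79579714e-02,  1.37223545e+00, -2.45313313e-05,
        1.68358564e+00, -1.03106968e-01]), 'qvel': array([-9.64790715e-04,  4.64343397e-04,  1.36819304e-03,  5.98279552e-04,
       -1.00464303e-04,  3.47017887e-05]), 'joint_torque': array([-1.41525848e-03, -3.40174770e+01, -3.02430046e+01,  7.16316327e-02,
        3.29126290e-02, -1.88058925e-04]), 'tool_pos': array([0.1632637 , 0.52464266, 0.20431209]), 'ee_rot': array([-3.13941534e+00, -2.00783314e-04,  2.83982757e+00]), 'wrist_force': array([ 0.13757346, -0.13509041, -0.77294598]), 'wrist_torque': array([ 0.01857463, -0.03029664, -0.0480156 ]), 'width': 0.09424732731672163}
[[478.3389429    0.         257.66067239]
 [  0.         478.3389429  188.60574807]
 [  0.           0.           1.        ]] [-0.15061801 -0.54806971  0.90675236] [-2.25652748e+00 -1.36141437e-03 -8.97376045e-01]
[[451.66863101   0.         260.86033847]
 [  0.         451.66863101 196.9672087 ]
 [  0.           0.           1.        ]] [ 0.30175503 -1.06169108  1.00877843] [-2.25084356 -0.00963323 -0.23277001]
```

View pics/scene0.png

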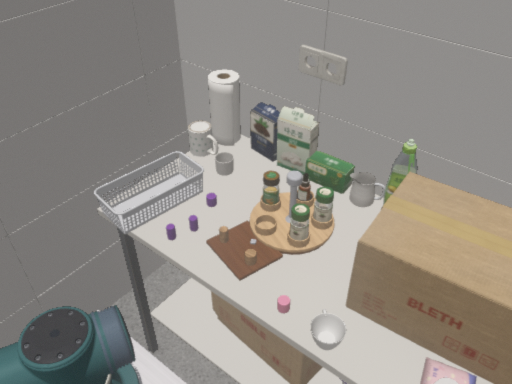

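View pics/side0.png

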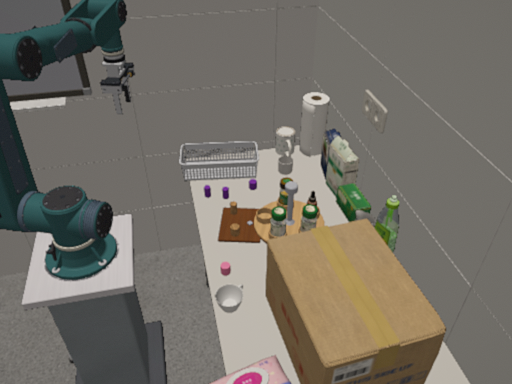

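The scene view shows the ledge with corks at about (224,234) and (250,257), and the pointer at (253,242). The knob is at about (295,178), and the brown dropper is behind it at (305,190). The basket is around (152,190). Next I zoom in and cast rays.

```bash
cat >> h.py <<'E'
from scipy.spatial.transform import Rotation as Ro
def ray(s,u,v):
    K=s['camera_matrix'];R=np.array(s['attitude']); R=R if R.shape==(3,3) else Ro.from_euler('xyz',R).as_matrix()
    return np.array(s['origin']),R@np.array([(u-K[0,2])/K[0,0],(v-K[1,2])/K[1,1],1])
def onz(s,u,v,z):
    o,d=ray(s,u,v); return o+d*(z-o[2])/d[2]
def proj(s,p):
    K=s['camera_matrix'];R=Ro.from_euler('xyz',s['attitude']).as_matrix();q=R.T@(np.array(p)-s['origin']);return (K@q/q[2])[:2]
def two(a,ua,b,ub):
    oa,da=ray(a,*ua);ob,db=ray(b,*ub);t=np.linalg.lstsq(np.c_[da,-db],ob-oa,rcond=None)[0]
    p,q=oa+da*t[0],ob+db*t[1];return (p+q)/2,np.linalg.norm(p-q)
E
python3 - <<'E'
from h import *
a=dict(np.load('pics/scene0.npz'));b=dict(np.load('pics/side0.npz'))
z=lambda s,x,y,w,h,f:cv2.resize(s['frame'][y:y+h,x:x+w,::-1],None,fx=f,fy=f,interpolation=cv2.INTER_CUBIC)
A=z(a,200,165,150,115,5); B=z(b,190,150,150,115,5)
cv2.imwrite('pics/za.png',A)
cv2.imwrite('pics/zb.png',B)
print('corks top guess',onz(a,224,229,.05),onz(a,250,252,.05),'knob',two(a,(295,178),b,(291,187)))
E
```

```text
corks top guess [0.48689657 0.06945812 0.05      ] [ 0.46651308 -0.03333764  0.05      ] knob (array([ 0.64732077, -0.03193627,  0.17066657]), np.float64(0.004952582903228127))
```

View pics/za.png

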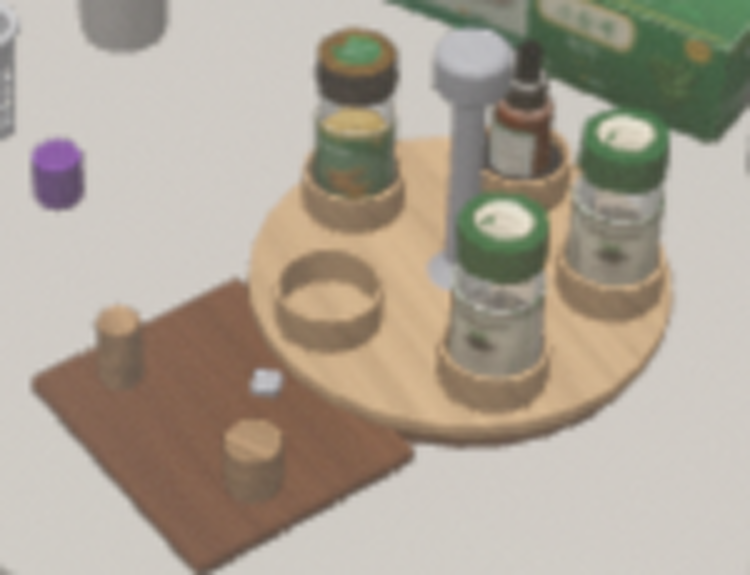

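View pics/zb.png

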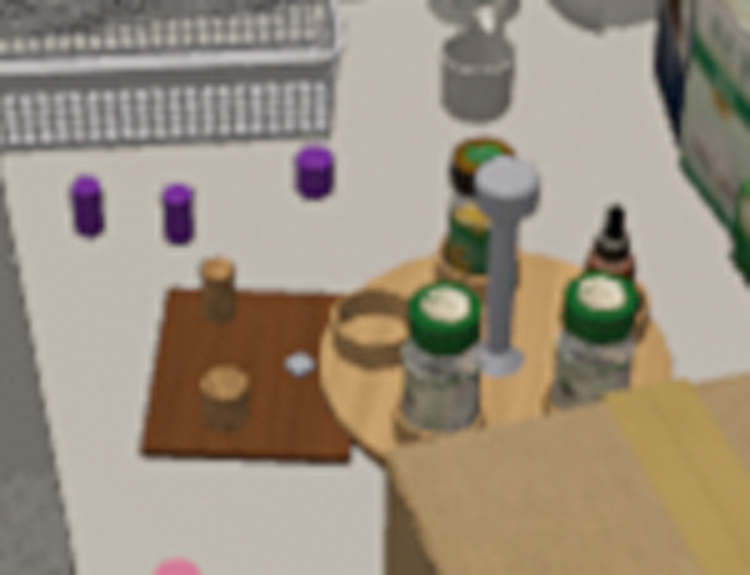

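Run:
```python
from h import *
a=dict(np.load('pics/scene0.npz'));b=dict(np.load('pics/side0.npz'))
A=lambda x,y:(200+x/5-.4,165+y/5-.4);B=lambda x,y:(190+x/5-.4,150+y/5-.4)
P={}
for n,ua,ub,z in [('knob',(475,50),(507,177),.178),('tall',(118,317),(218,267),.054),('broad',(253,438),(225,382),.044),('ptr',(266,381),(300,363),.018),('drop',(530,48),(616,210),.128),('well',(330,283),(385,313),.05),('jF',(505,218),(445,303),.132),('jR',(624,133),(602,296),.132),('jL',(357,50),(484,155),.132)]:
    p,g=two(a,A(*ua),b,B(*ub)); pa=onz(a,*A(*ua),z);pb=onz(b,*B(*ub),z); P[n]=(pa+pb)/2
    print(n,z,p.round(3),round(g,4),pa[:2].round(3),pb[:2].round(3))
k=P['knob']
for n in P:
    d=P[n]-k; print(n,'r',np.hypot(*d[:2]).round(3),'ang',np.degrees(np.arctan2(d[1],d[0])).round(1))
for n,s,u in [('corner',a,(98,190)),('corner',a,(180,159)),('corner',a,(204,181)),('c',b,(181,152)),('c',b,(257,146)),('c',b,(259,163)),('c',b,(181,167))]: print(n,onz(s,*u,.083).round(3))
v=lambda s,x,y,w,h,f:cv2.resize(s['frame'][y:y+h,x:x+w,::-1],None,fx=f,fy=f,interpolation=cv2.INTER_CUBIC)
cv2.imwrite('pics/bk.png',np.vstack([v(a,90,145,125,85,4),v(b,170,130,125,60,4)]))
```

```text
knob 0.178 [ 0.648 -0.03   0.178] 0.0022 [ 0.647 -0.031] [ 0.649 -0.028]
tall 0.054 [0.486 0.071 0.055] 0.0024 [0.485 0.071] [0.487 0.074]
broad 0.044 [ 0.471 -0.03   0.046] 0.003 [ 0.471 -0.031] [ 0.472 -0.026]
ptr 0.018 [0.527 0.007 0.018] 0.0034 [0.525 0.005] [0.528 0.009]
drop 0.128 [ 0.727 -0.014  0.126] 0.0041 [ 0.722 -0.017] [ 0.727 -0.014]
well 0.05 [0.583 0.01  0.046] 0.0062 [0.577 0.004] [0.584 0.009]
jF 0.132 [ 0.595 -0.088  0.136] 0.0032 [ 0.597 -0.087] [ 0.597 -0.081]
jR 0.132 [ 0.691 -0.096  0.131] 0.0018 [ 0.688 -0.097] [ 0.691 -0.096]
jL 0.132 [0.658 0.051 0.133] 0.0029 [0.658 0.051] [0.66  0.055]
knob r 0.0 ang 0.0
tall r 0.191 ang 147.9
broad r 0.177 ang 179.7
ptr r 0.127 ang 163.4
drop r 0.078 ang 10.3
well r 0.077 ang 151.9
jF r 0.075 ang -132.9
jR r 0.079 ang -58.3
jL r 0.083 ang 82.2
corner [0.362 0.413 0.083]
corner [0.602 0.343 0.083]
corner [0.57  0.216 0.083]
c [0.347 0.373 0.083]
c [0.631 0.352 0.083]
c [0.613 0.24  0.083]
c [0.338 0.276 0.083]
```

View pics/bk.png

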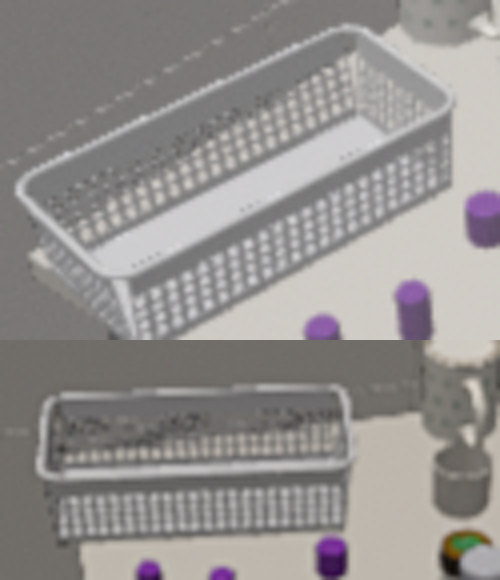

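Run:
```python
from h import *
a=dict(np.load('pics/scene0.npz'));b=dict(np.load('pics/side0.npz'))
for s,L in [(a,[(95,192.5),(177.5,152),(202.5,170),(117.5,214)]),(b,[(181,143.75),(256,142),(258,161),(180.5,164)])]:
    for u in L: print(onz(s,*u,.083).round(3))
# purple lookalikes & fine
```

```text
[0.351 0.41  0.083]
[0.622 0.375 0.083]
[0.604 0.254 0.083]
[0.334 0.294 0.083]
[0.352 0.43  0.083]
[0.634 0.381 0.083]
[0.612 0.254 0.083]
[0.338 0.295 0.083]
```

step_arm([
  [[25, -35, 10, 0, 100], [50, -70, 10, 0, 100], [75, -105, 10, 0, 100], [98, -140, 10, 0, 100], [120, -175, 10, 0, 100], [142, -210, 10, 0, 100], [165, -245, 10, 0, 100], [187, -280, 10, 0, 100]],
])

```text
time: 0.77
tool_pos: [0.3484, 0.2471, 0.2152]
ee_rot: [-3.142, -0.0, 2.84]
wrist_force: [0.0, 1.1, 0.2]
width: 0.0939
```

step_arm([
  [[22, -33, 0, 0, 100], [44, -66, 0, 0, 100], [66, -100, 0, 0, 100], [88, -133, 0, 0, 100], [108, -166, 0, 0, 100], [128, -200, 0, 0, 100], [128, -225, 0, 0, 100], [128, -225, 0, 0, 100]],
])

```text
time: 1.43
tool_pos: [0.4764, 0.0197, 0.2144]
ee_rot: [-3.139, -0.002, 2.834]
wrist_force: [0.1, 0.4, -0.0]
width: 0.0942
```

Run:
```python
from h import *
o=robot.get_obs();print(o['time'],o['tool_pos'],o['ee_rot'],o['joint_positions'],o['wrist_force'])
s=snap('wrist','w1');print(s['camera_matrix'],s['T_tool_cam']);np.savez('pics/w1o.npz',p=o['tool_pos'],r=o['ee_rot'])
```

```text
1.4333 [0.47636165 0.01973305 0.21438562] [-3.13905548e+00 -1.58671028e-03  2.83356638e+00] [-0.07603673 -0.07666869  1.51786379 -0.00212279  1.7025248  -1.33908538] [ 0.10248643  0.43580216 -0.00452125]
[[297.31863964   0.         252.37242222]
 [  0.         297.31863964 188.92607157]
 [  0.           0.           1.        ]] [[ 3.67172443e-04 -9.60327176e-01 -2.78875562e-01  8.04441483e-02]
 [ 9.99999624e-01  5.71800736e-04 -6.52418160e-04 -4.30440906e-04]
 [ 7.85996142e-04 -2.78875218e-01  9.60327025e-01 -1.78349136e-01]
 [ 0.00000000e+00  0.00000000e+00  0.00000000e+00  1.00000000e+00]]
```

View pics/w1.png

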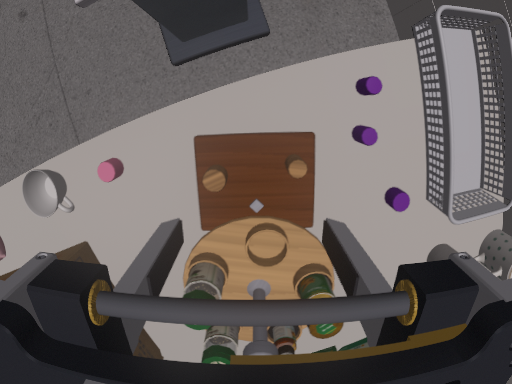

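The wrist view shows the broad cork's top at (214,181), the tall cork's at (298,168) and the pointer at (257,206). The empty well is at (267,240) and the basket is on the right.

```bash
cat >> h.py <<'E'
def wz(s,p,r,u,v,z):
    K=s['camera_matrix'];x,y=u-K[0,2],v-K[1,2];R=np.hypot(x,y);t=R/K[0,0]
    d=np.array([x/R*np.sin(t),y/R*np.sin(t),np.cos(t)]);T=s['T_tool_cam'];W=Ro.from_euler('xyz',r).as_matrix()
    o=p+W@T[:3,3];d=W@T[:3,:3]@d;return (o+d*(z-o[2])/d[2]).round(4)
E
python3 - <<'E'
from h import *
s=dict(np.load('pics/w1.npz'));o=np.load('pics/w1o.npz');f=lambda u,v,z:wz(s,o['p'],o['r'],u,v,z)[:2]
print('broad',f(214,180,.044),'tall',f(298,168,.054),'ptr',f(257,206,.018),'well',f(267,241,.05),'post base',f(259,288,.027))
print('knobtop',f(260,345,.165),'drop tip',f(286,352,.128))
print('ledge corners',f(195,136,.012),f(315,132,.012),f(315,230,.012),f(201,231,.012))
print('basket rim',f(417,20,.083),f(507,10,.083),f(438,217,.083),f(518,205,.083))
E
```

```text
broad [ 0.4707 -0.0287] tall [0.4847 0.0721] ptr [0.5272 0.0088] well [0.5657 0.0098] post base [ 0.6485 -0.0259]
knobtop [ 0.6285 -0.0209] drop tip [ 0.6894 -0.0043]
ledge corners [ 0.4138 -0.0398] [0.4557 0.1102] [0.589  0.0759] [ 0.5415 -0.0785]
basket rim [0.3499 0.2568] [0.3453 0.4311] [0.5935 0.2335] [0.6328 0.3978]
```

step_arm([
  [[-5, -30, -20, 0, 70], [-5, -48, -50, 0, 70], [-5, -48, -90, 0, 70], [-5, -48, -130, 0, 70], [-5, -48, -165, 0, 70], [-5, -48, -190, 0, 70], [-5, -48, -195, 0, 70], [-5, -48, -195, 0, 70]],
])

```text
time: 2.15
tool_pos: [0.469, -0.0225, 0.0186]
ee_rot: [-3.141, -0.005, 2.841]
wrist_force: [0.0, 0.1, -0.1]
width: 0.0659
```

step_arm([
  [[0, 0, 0, 0, 20], [0, 0, 0, 0, 10], [0, 0, 0, 0, 10], [0, 0, 0, 0, 10], [0, 0, 0, 0, 10], [0, 0, 0, 0, 10]],
])

```text
time: 2.65
tool_pos: [0.4716, -0.0241, 0.0213]
ee_rot: [3.141, 0.002, 2.84]
wrist_force: [0.5, 1.3, 5.5]
width: 0.0291
```

step_arm([
  [[0, 0, 35, 0, 10], [0, 0, 70, 0, 10], [0, 0, 110, 0, 10], [0, 15, 145, 0, 10], [0, 45, 170, 0, 10], [5, 80, 175, 0, 10], [10, 120, 175, 0, 10], [15, 160, 175, 0, 10]],
])

```text
time: 3.32
tool_pos: [0.4867, 0.1374, 0.1972]
ee_rot: [3.14, 0.003, 2.838]
wrist_force: [0.1, -0.4, -0.7]
width: 0.0293
```

step_arm([
  [[10, 40, 0, 0, 10], [20, 80, 0, 0, 10], [25, 120, 0, 0, 10], [30, 160, 0, 0, 10], [35, 185, -10, 0, 10], [35, 198, -35, 0, 10], [35, 198, -65, 0, 10], [35, 198, -95, 0, 10]],
])

```text
time: 3.98
tool_pos: [0.5212, 0.3356, 0.0999]
ee_rot: [3.14, 0.001, 2.842]
wrist_force: [0.5, -0.2, 0.3]
width: 0.0294
```

step_arm([
  [[0, 0, -10, 0, 10], [0, 0, -20, 0, 10], [0, 0, -20, 0, 10], [0, 0, -20, 0, 50], [0, 0, -20, 0, 50], [0, 0, -20, 0, 50], [0, 0, -20, 0, 50]],
])

```text
time: 4.57
tool_pos: [0.5221, 0.3344, 0.0826]
ee_rot: [3.139, 0.002, 2.839]
wrist_force: [0.2, 0.4, 0.0]
width: 0.0467
```

step_arm([
  [[0, 0, 40, 0, 60], [0, 0, 80, 0, 60], [-5, -20, 115, 0, 60], [-10, -55, 130, 0, 60], [-15, -95, 130, 0, 60], [-20, -135, 130, 0, 60], [-25, -175, 130, 0, 60], [-30, -215, 130, 0, 60]],
])

```text
time: 5.23
tool_pos: [0.4908, 0.1175, 0.2119]
ee_rot: [3.14, 0.003, 2.84]
wrist_force: [0.6, -1.1, 0.2]
width: 0.0567
```

step_arm([
  [[-7, -35, 0, 0, 60], [-7, -48, -20, 0, 60], [-7, -48, -60, 0, 60], [-7, -48, -100, 0, 60], [-7, -48, -140, 0, 60], [-7, -48, -175, 0, 60], [-7, -48, -188, 0, 60], [-7, -48, -188, 0, 60]],
])

```text
time: 5.9
tool_pos: [0.4807, 0.0708, 0.0187]
ee_rot: [-3.139, -0.008, 2.84]
wrist_force: [-0.1, -0.2, 0.1]
width: 0.0565
```

step_arm([
  [[0, 0, 0, 0, 10], [0, 0, 0, 0, 5], [0, 0, 0, 0, 5], [0, 0, 0, 0, 5], [0, 0, 0, 0, 5], [0, 0, 0, 0, 5]],
])

```text
time: 6.4
tool_pos: [0.485, 0.0711, 0.0238]
ee_rot: [3.141, 0.002, 2.84]
wrist_force: [-0.4, 0.2, 2.2]
width: 0.0233
```

Gripped, at a width of 23 mm. I carry it to (0.44, 0.34) in the basket.

step_arm([
  [[0, 0, 35, 0, 5], [0, 0, 70, 0, 5], [0, 0, 110, 0, 5], [0, 15, 145, 0, 5], [0, 45, 170, 0, 5], [-5, 80, 175, 0, 5], [-10, 120, 175, 0, 5], [-15, 160, 175, 0, 5]],
])

```text
time: 7.07
tool_pos: [0.4694, 0.2324, 0.1993]
ee_rot: [3.14, 0.003, 2.838]
wrist_force: [1.1, 0.4, -1.2]
width: 0.0235
```

step_arm([
  [[-10, 40, 0, 0, 5], [-20, 80, 0, 0, 5], [-30, 105, 0, 0, 5], [-30, 108, -30, 0, 5], [-30, 108, -65, 0, 5], [-30, 108, -100, 0, 5], [-30, 108, -115, 0, 5], [-30, 108, -115, 0, 5]],
])

```text
time: 7.73
tool_pos: [0.4358, 0.3372, 0.0771]
ee_rot: [-3.134, -0.007, 2.84]
wrist_force: [-0.1, -0.9, -0.1]
width: 0.0235
```

step_arm([
  [[0, 0, 0, 0, 50], [0, 0, 0, 0, 50], [0, 0, 0, 0, 50], [0, 0, 0, 0, 50], [0, 0, 35, 0, 50], [0, 0, 75, 0, 50], [0, 0, 115, 0, 50], [0, 0, 130, 0, 50]],
])

```text
time: 8.4
tool_pos: [0.4414, 0.3404, 0.2211]
ee_rot: [3.132, 0.008, 2.84]
wrist_force: [1.0, 0.4, 0.6]
width: 0.047
```

Run:
```python
from h import *
a=snap('scene','s2');b=snap('side','d2');o=robot.get_obs();w=snap('wrist','w2');print(o['tool_pos'],o['ee_rot'],o['joint_positions'])
v=lambda s,x,y,w,h,f:cv2.resize(s['frame'][y:y+h,x:x+w,::-1],None,fx=f,fy=f)
cv2.imwrite('pics/m2.png',np.hstack([v(a,80,130,130,190,3),cv2.resize(w['frame'][:,:,::-1],None,fx=.78,fy=.78,dst=None) if 0 else v(b,170,110,130,190,3)]))
```

```text
[0.44139221 0.34041716 0.21918272] [3.13220446 0.00807205 2.83967175] [ 5.55210496e-01  9.19454519e-02  1.33873588e+00  4.39882178e-05
  1.69853019e+00 -7.13696950e-01]
```

View pics/w2.png

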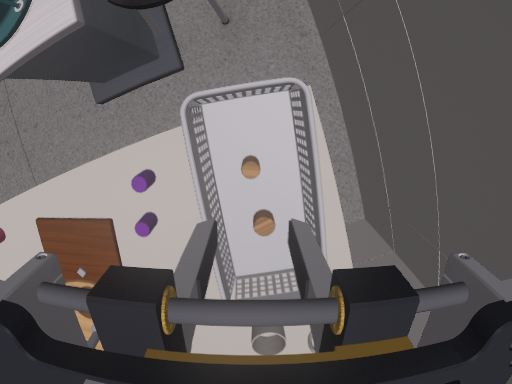

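Both corks are in the basket, at (251,168) and (264,224). Next I move above the knob, pre-turning the wrist for the full swing.

step_arm([
  [[20, -30, 10, -0.12, 100], [40, -60, 20, -0.24, 100], [60, -90, 25, -0.36, 100], [80, -120, 25, -0.48, 100], [95, -150, 25, -0.6, 100], [110, -180, 25, -0.72, 100], [120, -210, 25, -0.84, 100], [130, -240, 25, -0.96, 100]],
])

```text
time: 9.22
tool_pos: [0.5685, 0.0973, 0.2345]
ee_rot: [-3.137, -0.001, 1.874]
wrist_force: [0.7, 0.2, -0.3]
width: 0.0938
```

step_arm([
  [[10, -20, 0, -0.12, 100], [20, -40, 0, -0.24, 100], [30, -60, 0, -0.36, 100], [40, -80, 0, -0.48, 100], [50, -95, 0, -0.6, 100], [60, -110, 0, -0.72, 100], [70, -120, 0, -0.84, 100], [77, -129, 0, -0.96, 100]],
])

```text
time: 9.88
tool_pos: [0.6457, -0.0311, 0.2341]
ee_rot: [-3.137, 0.003, 0.913]
wrist_force: [0.9, 0.6, -0.0]
width: 0.0942
```

step_arm([
  [[0, 0, 0, -0.12, 100], [0, 0, 0, -0.24, 100], [0, 0, 0, -0.36, 100], [0, 0, 0, -0.48, 100], [0, 0, 0, -0.6, 100], [0, 0, 0, -0.72, 100], [0, 0, 0, -0.72, 100], [0, 0, 0, -0.72, 100]],
])

```text
time: 10.55
tool_pos: [0.6453, -0.0299, 0.2352]
ee_rot: [-3.14, 0.004, 0.203]
wrist_force: [-0.4, -0.6, -0.7]
width: 0.0939
```

Run:
```python
from h import *
o=robot.get_obs();w=snap('wrist','w3');print(o['tool_pos'],o['ee_rot'],o['joint_positions']);np.savez('pics/w3o.npz',p=o['tool_pos'],r=o['ee_rot'])
```

```text
[ 0.64531693 -0.02992378  0.23518596] [-3.14039756  0.00358027  0.20274604] [-1.34034611e-01  3.05467921e-01  1.05669405e+00 -5.64106789e-05
  1.78320475e+00  1.23400603e+00]
```

View pics/w3.png

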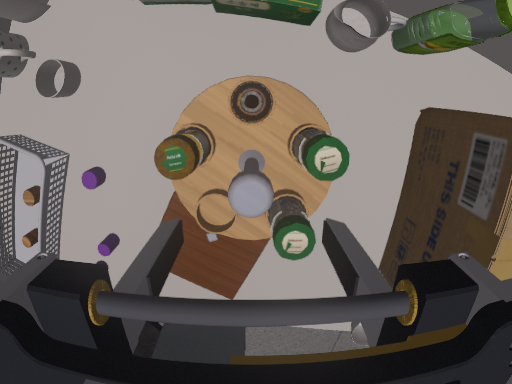

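The knob's top is at (251,193), the dropper at (252,101), the empty well at (216,211), the pointer at (212,238) and the post base at (252,162).

Run:
```python
from h import *
s=dict(np.load('pics/w3.npz'));o=np.load('pics/w3o.npz');f=lambda u,v,z:wz(s,o['p'],o['r'],u,v,z)[:2]
k=f(251,193,.178);c=f(252,161,.027);print(k,c)
for n,u,v,z in [('drop',252,101,.128),('jL',175,158,.132),('jR',328,157,.132),('jF',294,239,.132),('well',216,211,.05),('ptr',212,238,.018)]:
    p=f(u,v,z);d=p-np.array([.648,-.029]);print(n,p,np.hypot(*d).round(3),np.degrees(np.arctan2(d[1],d[0])).round(1))
```

```text
[ 0.6549 -0.0278] [ 0.6527 -0.0288]
drop [ 0.729  -0.0133] 0.083 11.0
jL [0.661  0.0499] 0.08 80.6
jR [ 0.6923 -0.0969] 0.081 -56.9
jF [ 0.6003 -0.085 ] 0.074 -130.4
well [0.5826 0.0049] 0.074 152.6
ptr [0.5263 0.0056] 0.127 164.1
```

step_arm([
  [[5, 1, -20, 0, 100], [5, 1, -45, 0, 100], [5, 1, -65, 0, 100], [5, 1, -80, 0, 100], [5, 1, -88, 0, 100], [5, 1, -88, 0, 100], [5, 1, -88, 0, 100], [5, 1, -88, 0, 100]],
])

```text
time: 11.27
tool_pos: [0.6518, -0.0291, 0.151]
ee_rot: [3.141, -0.002, 0.2]
wrist_force: [-0.2, 0.0, 0.1]
width: 0.0941
```

step_arm([
  [[0, 0, 0, 0, 55], [0, 0, 0, 0, 45], [0, 0, 0, 0, 30], [0, 0, 0, 0, 20], [0, 0, 0, 0, 20], [0, 0, 0, 0, 20], [0, 0, 0, 0, 20]],
])

```text
time: 11.85
tool_pos: [0.651, -0.029, 0.1495]
ee_rot: [3.142, 0.0, 0.2]
wrist_force: [-0.8, -0.3, 0.1]
width: 0.0507
```

step_arm([
  [[0, 0, 0, 0, 20], [0, 0, 0, 0, 20], [0, 0, 0, 0, 20], [0, 0, 0, 0, 20]],
])

```text
time: 12.18
tool_pos: [0.6506, -0.0269, 0.1494]
ee_rot: [-3.138, 0.0, 0.201]
wrist_force: [-1.7, 5.3, 0.6]
width: 0.0388
```

step_arm([
  [[0, 1, 0, 0.03, 20], [0, 2, 0, 0.08, 20], [0, 2, 0, 0.14, 20], [0, 2, 0, 0.21, 20], [0, 2, 0, 0.28, 20], [0, 2, 0, 0.35, 20], [0, 2, 0, 0.42, 20], [0, 2, 0, 0.49, 20]],
])

```text
time: 12.85
tool_pos: [0.6505, -0.0266, 0.1494]
ee_rot: [-3.14, 0.001, 0.693]
wrist_force: [-1.0, 1.8, 1.2]
width: 0.0391
```

step_arm([
  [[0, 0, 0, 0.07, 20], [0, 0, 0, 0.14, 20], [0, 0, 0, 0.21, 20], [0, 0, 0, 0.28, 20], [0, 0, 0, 0.35, 20], [0, 0, 0, 0.42, 20], [0, 0, 0, 0.49, 20], [0, 0, 0, 0.56, 20]],
])

```text
time: 13.52
tool_pos: [0.6501, -0.0263, 0.1494]
ee_rot: [-3.139, -0.0, 1.253]
wrist_force: [-2.3, 2.5, 1.6]
width: 0.0385
```

step_arm([
  [[0, 0, 0, 0.07, 20], [0, 0, 0, 0.14, 20], [0, 0, 0, 0.21, 20], [0, 0, 0, 0.28, 20], [0, 0, 0, 0.35, 20], [0, 0, 0, 0.42, 20], [0, 0, 0, 0.49, 20], [0, 0, 0, 0.56, 20]],
])

```text
time: 14.18
tool_pos: [0.6496, -0.0263, 0.1494]
ee_rot: [-3.138, -0.002, 1.813]
wrist_force: [-3.5, 3.2, 1.7]
width: 0.039
```

step_arm([
  [[0, 0, 0, 0.07, 20], [0, 0, 0, 0.14, 20], [0, 0, 0, 0.21, 20], [0, 0, 0, 0.28, 20], [0, 0, 0, 0.35, 20], [0, 0, 0, 0.42, 20], [0, 0, 0, 0.49, 20], [0, 0, 0, 0.56, 20]],
])

```text
time: 14.85
tool_pos: [0.6492, -0.0265, 0.1494]
ee_rot: [-3.139, -0.004, 2.373]
wrist_force: [-3.8, 1.4, 1.6]
width: 0.0392
```

step_arm([
  [[0, 0, 0, 0.07, 20], [0, 0, 0, 0.14, 20], [0, 0, 0, 0.21, 20], [0, 0, 0, 0.28, 20], [0, 0, 0, 0.35, 20], [0, 0, 0, 0.42, 20], [0, 0, 0, 0.47, 20], [0, 0, 0, 0.5, 20]],
])

```text
time: 15.52
tool_pos: [0.649, -0.0269, 0.1494]
ee_rot: [-3.14, -0.005, 2.872]
wrist_force: [-4.6, 1.7, 1.9]
width: 0.0389
```

Run:
```python
from h import *
o=robot.get_obs();w=snap('wrist','w4');print(o['tool_pos'],o['ee_rot'],o['wrist_force'],o['width'],o['time']);np.savez('pics/w4o.npz',p=o['tool_pos'],r=o['ee_rot'])
b=snap('scene','s4')
v=lambda s,x,y,w,h,f:cv2.resize(s['frame'][y:y+h,x:x+w,::-1],None,fx=f,fy=f)
cv2.imwrite('pics/m4.png',np.hstack([v(w,130,60,260,288,1.3888),v(b,190,130,180,200,2)]) if 0 else cv2.copyMakeBorder(v(w,0,0,512,384,1),0,0,0,0,0))
cv2.imwrite('pics/s4c.png',v(b,90,130,260,180,3))
```

```text
[ 0.64901144 -0.02691243  0.14935537] [-3.14006607 -0.0046803   2.8719971 ] [-4.61758015  1.67341477  1.86515046] 0.03889220390187293 15.5167
```

View pics/w4.png

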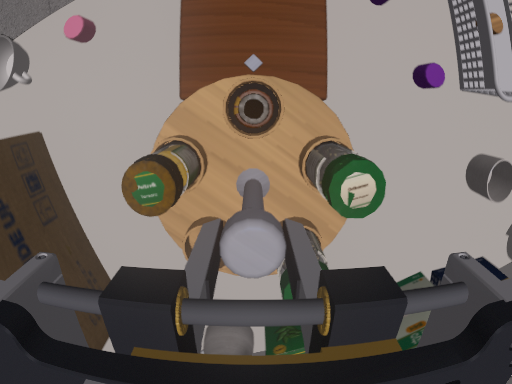

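View pics/s4c.png

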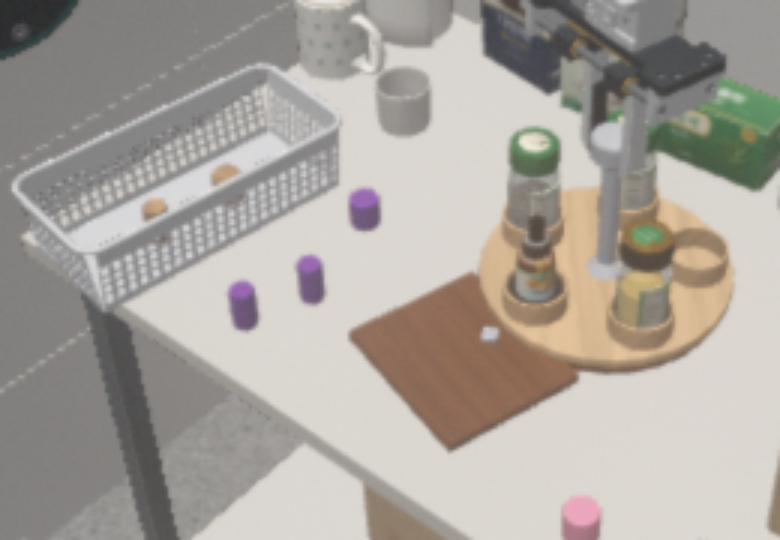

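The dropper (254,108), pointer (253,63) and post base (253,184) are in line. The corks are in the basket and the jars are upright. I settle briefly, then run a numeric check.

step_arm([
  [[0, 0, 0, 0, 20], [0, 0, 0, 0, 20], [0, 0, 0, 0, 20], [0, 0, 0, 0, 20], [0, 0, 0, 0, 20], [0, 0, 0, 0, 20]],
])

```text
time: 16.12
tool_pos: [0.649, -0.0269, 0.1494]
ee_rot: [-3.14, -0.005, 2.87]
wrist_force: [-5.7, 1.7, 2.3]
width: 0.039
```

Run:
```python
from h import *
s=dict(np.load('pics/w4.npz'));o=np.load('pics/w4o.npz');f=lambda u,v,z:wz(s,o['p'],o['r'],u,v,z)[:2]
c=f(253,183,.027);d=f(254,108,.125);p=f(253.5,63,.018);w=f(253,104,.05)
print(c,d,w,p,*[np.degrees(np.arctan2(*(q-c)[::-1])).round(1) for q in(d,w,p)],[np.hypot(*(q-c)).round(3) for q in (d,w,p)])
robot.close_job()
```

```text
[ 0.6488 -0.0271] [ 0.5735 -0.0056] [ 0.5701 -0.0054] [0.5285 0.0066] 164.1 164.6 164.4 [np.float64(0.078), np.float64(0.082), np.float64(0.125)]
the job is handed in; nothing more can be done
```

I put both corks in the basket, turned the carousel about 153° by its knob so the dropper bottle stands at the front, and handed the job in at about 16 s. The gripper was still closed on the knob.

- **Corks:** the last scene picture shows both on the basket floor.
- **Dropper bottle:** it measures at 164.1°, against 164.4° for the pointer, and about 78 mm from the axis. That puts it within about 2 mm of the front place.
- **Knob grip:** the fingers stopped at 39 mm on the 40 mm knob, under the gripper's fixed force. I did not measure the finger force directly.
- **Rest of the scene:** the dropper and the jars in view stand upright in their wells; the gripper partly hid one jar. I saw no sign that the white cup or the steel cup had moved, but I did not measure them.
- **Disagreement:** estimates of the axis position from different views differed by 2 to 5 mm. The grip and the turn did not need better than that, and no check failed.

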